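Move three pieces of silver on to their next stations

TASK

Each of the three work stations holds a piece of silver that is finished there, so change them round: the beaker, now weighed, goes from the balance to the middle of the soldering turntable; the candlestick, now soldered, from the turntable to the middle of the steel bench block; and the lidded box, now trued, from the bench block to the middle of the balance pan. Every station is taken, so the empty cork mat is free for parking a piece on the way. Leave all three standing upright, set things down gently on the balance, knock no silver over, and leave the dish of rings, the scrap pan and the glass where they are.

Things in the scene. Friction and masses are not known exactly. Their poses are not given: they have to be found in the camera images.
- beaker: Plain silver beaker, an open round cup: 70 mm high, 48 mm wide at the foot, widening to 56 mm at the rim (54 mm at 50 mm height), wall 3 mm, about 0.16 kg. It stands on the balance at the start. Origin: centre of its underside; z points up out of its mouth. It can be gripped across its outside.
- candlestick: Low silver candlestick, round: 92 mm high; foot 68 mm wide; thin knopped stem; candle socket a plain cylinder 26 mm wide from 62 to 88 mm above the foot, with a 30 mm rim on top (closed by a black disc); about 0.24 kg. It stands on the turntable at the start. Origin: centre of its underside; z up. Grip it by the socket.
- lidded_box: Small square silver box, lid shut and fast: sides 48 mm wide from 4 to 34 mm height, 52 mm plinth below, 51 mm lid edge at 34 to 39 mm, a 13 mm ball knob on top reaching 60 mm; about 0.26 kg. It stands on the bench block at the start. Origin: centre of its underside; x and y are square to its sides, z up. Grip it across two facing sides.
- balance: Electronic balance, fixed: grey housing 165 x 120 mm with display and keys in front and a round steel weighing pan 100 mm wide at the back. Origin: on the bench straight under the middle of the pan; the pan's top is at z = 52 mm; the display lies towards its -x, the housing reaching 105 mm from the origin that way and 60 mm the other ways. The pan does not give visibly.
- turntable: Soldering turntable: dark cast foot carrying a revolving round steel plate 150 mm wide with a pale refractory disc 140 mm wide on it. The plate turns if pushed sideways, the foot is fixed. Origin: on the bench under the middle of the disc; the disc's top is at z = 57 mm.
- block: Steel bench block, a smooth square plate 100 x 100 x 20 mm on a black rubber block 104 x 104 x 25 mm, fixed. Origin: on the bench under its middle; the top is at z = 45 mm; x and y are square to its sides.
- mat: Round cork mat 120 mm wide, 8 mm thick, fixed, empty at the start: the free spot. Origin: on the bench under its middle; its top is at z = 8 mm.
- ring_dish: Bystander: white china dish 80 mm wide, 20 mm high, with silver rings in it (they are part of it). Loose on the bench. Origin: centre of its underside.
- scrap_pan: Bystander: shallow steel pan 80 mm wide, 18 mm high, with silver scrap in it (part of it). Loose on the bench. Origin: centre of its underside.
- glass: Bystander: empty clear glass tumbler 56 mm wide, 75 mm high. Loose on the bench. Origin: centre of its underside. It is the tallest of the clutter between the stations.
Things that resemble listed ones, but are neither listed nor needed, are in the scene too. Leave any turquoise look-alike of the block alone. Leave any pink look-alike of the turntable alone.

How it is judged:
By the outcome, as a careful person would: the job done as asked, in the order asked, and still so for the second after the job is handed in, with the robot touching nothing.
It also fails if it takes over 131 s, if anything falls off the work surface, if the arm or the gripper's body presses on something with over 40 N, if the wrist force passes 120 N, or if a joint passes its speed limit or range.

ROBOT

A 6-joint arm with a two-finger parallel gripper is mounted at the origin on the work surface. World frame = base frame: x ahead of the robot, y to its left, z up, the work surface at z = 0. Lengths are in m, angles in rad, forces in N, time in s.
With the tool pointing down it reaches from about 0.225 to 0.875 m from the base axis. Payload 3.4 kg.
Tool frame: the origin (TCP) lies at the very end of the fingers, on their centre line; the grasp point (between the pads) lies 19 mm behind it; z points along the fingers, y is the line along which they close (so a half turn about z gives the same grasp; the last joint's range is limited). The gripper opens to 85 mm and grips with 20 to 120 N. Pads are 22 mm wide; open, the fingers measure 114 mm over their backs; the gripper's body (76 mm by 85 mm) begins 54 mm behind the grasp point. The pads swing forward as they close: fully open they stand 13 mm farther back than shut.
Start: joints at [-1.253, 0.276, 1.505, -0, 1.361, -0.121], TCP at [0.244, -0.521, 0.231] pointing down, gripper open.
Joint ranges: [-2.89, 2.89], [-0.75, 2.08], [0.22, 2.7], [-1.18, 4.32], [0.11, 2.71], [-2.7, 2.7]. Speed limits (rad/s): [2.57, 2.57, 3.14, 3.14, 3.14, 3.14].

INTERFACE

Orientations are given as a unit quaternion [w, x, y, z].
In Python, from rig import manip gives the robot as it stands. The module is installed in compiled form; this text tells all that it offers.
- The arm moves only by the tool play_rows, never from a script. Its argument "motion" is a list of rows, each a list of 5 numbers: the shift along the tool's x, y, z in units of 40 mm (1.0 is 40 mm), then the turn about the tool's z in units of 10 degrees (1.0 is 10 degrees), then the finger opening in mm, from 0 to 85.4. A call has 1 to 5 rows; each row is the pose to reach, as a shift and turn from the pose commanded when the call began, along the tool's axes at that moment; what a row does not reach only later rows make up. A row lasts 1/8 s, in which the tool goes at most 62.5 mm and 10.7 degrees, less where a joint would pass 70% of its speed; a pose out of reach is approached as far as the arm can. A call with a gripper value outside its range is refused whole. The fingers move at their own pace and stop on an object; "newtons" is the grip in N (left out, the last holds). Time passes only in rows, so rows that repeat a pose let the fingers close. It gives the time, the measured TCP pose, the force, the opening and the grip force at its end, in the units of the state.
- manip.get_state(): the state, without advancing time (a new reading comes with each control period).
- manip.get_image(name): name is "scene" or "side" or "wrist"; returns a dict with "img" (400x640x3 uint8, red, green, blue), "range_z" (400x640 float32, m along the optical axis (not along the pixel's ray), 0 where there is no reading), "fx", "fy", "cx", "cy" (pixels), "R" (3x3) and "t" (3): a world point X has camera coordinates R X + t. Camera axes: x right, y down, z forward; pixel columns grow to the right and rows downward; lengths in m; the calibration is good to about 2 mm. A picture is of the moment at which its call begins.
- manip.sign_off(): hands the job in; it is judged then, once.
The state is a dict: "clock": time; "qpos": joint angles; "qd": joint speeds; "effort": joint torques, N m; "position": TCP position; "ee_rot": TCP orientation; "contact_force": force on the tool from outside, world axes, zero at the start; "moment": the same for the moment, N m; "width": finger opening in m; "gripper_force": force on a finger pad.
Only numpy, scipy, OpenCV 4.12 (cv2) and the standard library are available. Lean on these libraries where they do the work, as an engineer would, in place of code of your own. Each camera call takes 0.05 s, during which the arm holds its last target. There are 200 camera calls.

## Working session

There is one attempt and no reset: what is moved stays moved. The work goes in short steps, Python scripts to look and compute and a tool call to move; the robot and the scene stay as the last step left them, time stands still between calls to the robot, and variables do not carry over. Pictures are saved under pics/ and viewed, at most 14 in all, crops included, and the job is handed in when it is done.

Besides the shell and the picture viewer there is one more tool, called after "Call:" as name(argument=value, ...), one argument or row to a line, values as JSON. play_rows: Moves the arm, as the interface text tells. Its arguments: {"type":"object","properties":{"motion":{"type":"array","items":{"type":"array","items":{"type":"number"}}},"newtons":{"type":"number"}},"required":["motion"]}

```bash
mkdir -p pics; cat > h.py <<'E'
import numpy as np, cv2
from rig import manip
def shot(n,f=None):
    d=manip.get_image(n)
    if f: cv2.imwrite('pics/'+f,d['img'][:,:,::-1])
    return d
def cloud(d):
    z=d['range_z'];v,u=np.mgrid[0:400,0:640]
    P=np.stack([(u-d['cx'])/d['fx']*z,(v-d['cy'])/d['fy']*z,z],-1)
    W=(P-d['t'])@d['R']; W[z<=0]=np.nan
    return W
E
python3 - <<'E'
from h import *
s=manip.get_state();print({k:np.round(v,3) for k,v in s.items()})
for n in('scene','side','wrist'):
    d=shot(n,n+'0.png');np.savez(n+'0.npz',**d);print(n,-d['R'].T@d['t'],d['fx'])
    print(d['R'].round(3))
E
```

```text
{'clock': np.float64(0.0), 'qpos': array([-1.253,  0.277,  1.506,  0.   ,  1.361, -0.121]), 'qd': array([-0.001, -0.   , -0.   , -0.001, -0.002,  0.002]), 'effort': array([ 1.0000e-03, -4.1677e+01, -2.4581e+01, -0.0000e+00,  1.1000e-02,
        0.0000e+00]), 'position': array([ 0.244, -0.52 ,  0.23 ]), 'ee_rot': array([-0.001,  0.976,  0.218, -0.   ]), 'contact_force': array([-0.557,  0.196, -0.174]), 'moment': array([0.041, 0.039, 0.004]), 'gripper_force': np.float64(0.0), 'width': np.float64(0.085)}
scene [0.92792042 0.47279718 0.88953689] 372.8904602288213
[[-0.651  0.759 -0.   ]
 [ 0.575  0.493 -0.653]
 [-0.496 -0.425 -0.757]]
side [-0.64450599 -0.33691728  0.9162213 ] 473.66873069815796
[[ 0.283 -0.959 -0.01 ]
 [-0.576 -0.162 -0.801]
 [ 0.767  0.233 -0.598]]
wrist [ 0.31875541 -0.48623365  0.37226476] 329.4249258225405
[[ 0.424 -0.905 -0.002]
 [-0.858 -0.403  0.318]
 [-0.289 -0.133 -0.948]]
```

View pics/scene0.png

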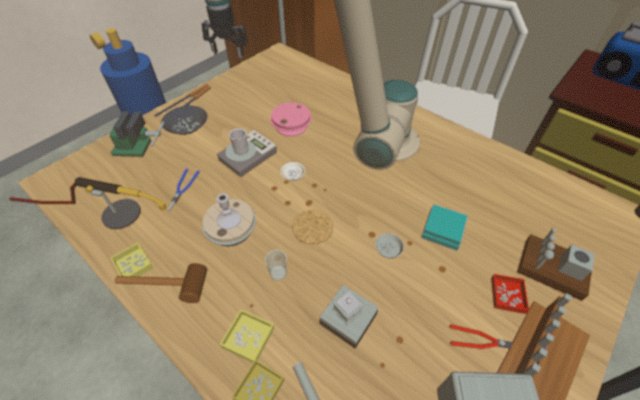

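View pics/side0.png

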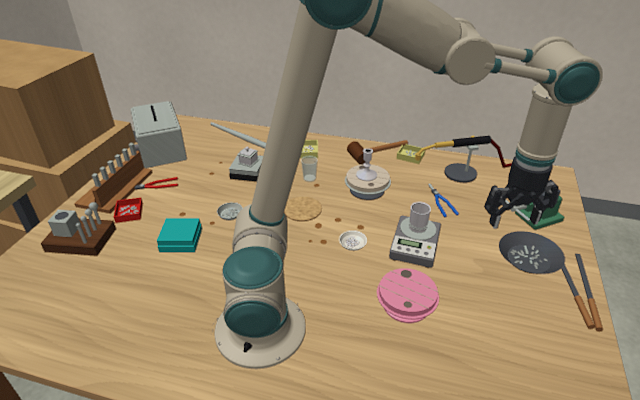

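The scene view shows the balance with the beaker at (238,138), turntable with candlestick at (226,205), mat at (313,227), block with box at (348,310), glass at (276,265), ring dish at (292,172) and scrap pan at (389,245). The side view shows the same things: beaker (419,217), candlestick (368,160), box (247,158), glass (310,168) and mat (303,208).

```bash
cat > m.py <<'E'
from h import *
import sys
tag=sys.argv[1] if len(sys.argv)>1 else '0'
# rough pixel windows (scene, side)
win={'beaker':((238,133),(419,212)),'pan':((238,145),(417,228)),'tt':((228,222),(368,180)),'cand':((224,200),(368,155)),'mat':((313,227),(303,208)),'box':((348,303),(247,156)),'block':((348,316),(247,165)),'glass':((276,265),(310,168)),'dish':((292,172),(352,240)),'scrap':((389,245),(230,211)),'pink':((290,115),(408,290))}
zr={'beaker':(.115,.13),'pan':(.047,.056),'tt':(.053,.062),'cand':(.14,.153),'mat':(.005,.012),'box':(.077,.088),'block':(.041,.049),'glass':(.07,.08),'dish':(.012,.024),'scrap':(.012,.022),'pink':(.04,.2)}
for j,n in enumerate(('scene','side')):
    d=np.load(n+tag+'.npz'); W=cloud(d)
    print(n,'table z',np.nanmedian(W[330:345,220:235,2]) if j==0 else np.nanmedian(W[330:345,100:150,2]))
    for k,w in win.items():
        u,v=w[j]; S=W[max(v-35,0):v+35,max(u-35,0):u+35].reshape(-1,3); S=S[~np.isnan(S[:,2])]
        S=S[(S[:,2]>zr[k][0])&(S[:,2]<zr[k][1])]
        if len(S)<4: print(k,'few',len(S)); continue
        (c,sz,a)=cv2.minAreaRect(S[:,:2].astype(np.float32)); cc,r=cv2.minEnclosingCircle(S[:,:2].astype(np.float32))
        print(k,len(S),'rect',np.round(c,3),np.round(sz,3),round(a,1),'circ',np.round(cc,3),round(2*r,3),'z',np.round(np.percentile(S[:,2],[5,50,95]),3))
E
python3 m.py
```

```text
scene table z 0.0024883170663085657
beaker 75 rect [ 0.412 -0.312] [0.058 0.05 ] 46.1 circ [ 0.41 -0.31] 0.06 z [0.115 0.119 0.123]
pan 329 rect [ 0.334 -0.32 ] [0.258 0.103] 2.9 circ [ 0.333 -0.335] 0.265 z [0.048 0.051 0.054]
tt 1161 rect [ 0.623 -0.128] [0.137 0.138] 61.6 circ [ 0.623 -0.128] 0.142 z [0.054 0.056 0.06 ]
cand 95 rect [ 0.624 -0.124] [0.03  0.028] 51.4 circ [ 0.624 -0.124] 0.032 z [0.142 0.148 0.15 ]
mat 960 rect [0.464 0.044] [0.117 0.117] 79.1 circ [0.463 0.046] 0.122 z [0.005 0.007 0.01 ]
box 413 rect [0.613 0.286] [0.054 0.052] 80.6 circ [0.612 0.287] 0.071 z [0.081 0.085 0.088]
block 1106 rect [0.612 0.291] [0.1 0.1] 5.4 circ [0.611 0.291] 0.138 z [0.042 0.044 0.047]
glass 99 rect [0.635 0.074] [0.054 0.054] 73.7 circ [0.635 0.074] 0.056 z [0.07  0.074 0.076]
dish 173 rect [ 0.353 -0.181] [0.09  0.153] 0.5 circ [ 0.354 -0.186] 0.164 z [0.013 0.017 0.023]
scrap 119 rect [0.354 0.276] [0.079 0.146] 46.9 circ [0.346 0.268] 0.155 z [0.013 0.016 0.019]
pink 1072 rect [ 0.238 -0.321] [0.144 0.274] 87.6 circ [ 0.24  -0.313] 0.282 z [0.041 0.055 0.058]
side table z -0.
[... 370 characters left out ...]
1 -0.124] 0.032 z [0.141 0.147 0.15 ]
mat 587 rect [0.512 0.039] [0.116 0.248] 84.9 circ [0.511 0.025] 0.26 z [0.005 0.007 0.01 ]
box 110 rect [0.609 0.284] [0.055 0.053] 78.1 circ [0.608 0.284] 0.065 z [0.079 0.084 0.087]
block 255 rect [0.604 0.289] [0.1   0.099] 8.4 circ [0.604 0.291] 0.132 z [0.041 0.044 0.047]
glass 53 rect [0.633 0.073] [0.056 0.056] 73.3 circ [0.633 0.071] 0.061 z [0.07  0.073 0.077]
dish 153 rect [ 0.345 -0.144] [0.078 0.079] 64.4 circ [ 0.346 -0.143] 0.084 z [0.013 0.017 0.021]
scrap 164 rect [0.386 0.263] [0.359 0.098] 6.7 circ [0.386 0.262] 0.367 z [0.012 0.016 0.02 ]
pink 2279 rect [ 0.201 -0.313] [0.217 0.145] 9.5 circ [ 0.21  -0.328] 0.234 z [0.044 0.056 0.059]
```

```bash
cat >> h.py <<'E'
def go(*wps):
    """print units for each (x,y,z,yawdeg) from the present pose"""
    from scipy.spatial.transform import Rotation as Ro
    s=manip.get_state();q=s['ee_rot'];R=Ro.from_quat([q[1],q[2],q[3],q[0]]).as_matrix()
    psi=np.degrees(np.arctan2(R[1,0],R[0,0]))
    for x,y,z,a in wps:
        d=R.T@(np.array([x,y,z])-s['position'])/.04
        print(np.round(d,2),'turn',round(-(a-psi)/10,2))
    print('at',s['position'].round(4),'psi',psi.round(1),'t',s['clock'],'w',round(float(s['width']),4),'gf',round(float(s['gripper_force']),1),'F',np.round(s['contact_force'],1))
def fitc(S):
    from scipy.optimize import least_squares
    r=least_squares(lambda p:np.hypot(S[:,0]-p[0],S[:,1]-p[1])-p[2],[*S.mean(0)[:2],.03],loss='soft_l1',f_scale=.002);return r.x
def rim(S,c,n=36):
    a=np.arctan2(S[:,1]-c[1],S[:,0]-c[0]);r=np.hypot(S[:,0]-c[0],S[:,1]-c[1]);b=((a+np.pi)/(2*np.pi)*n).astype(int)
    return np.array([S[b==k][np.argmax(r[b==k])] for k in range(n) if (b==k).any()])
E
python3 - <<'E'
from h import *
for n in('scene','side'):
    d=np.load(n+'0.npz');W=cloud(d).reshape(-1,3);W=W[~np.isnan(W[:,2])]
    S=W[(W[:,2]>.048)&(W[:,2]<.057)&(np.hypot(W[:,0]-.41,W[:,1]+.312)<.064)]
    print(n,'pan',fitc(rim(S,(.41,-.312))).round(4),S.min(0).round(3),S.max(0).round(3))
go((.622,-.124,.2,25),(.622,-.124,.113,25))
E
```

```text
scene pan [ 0.4122 -0.3138  0.0492] [ 0.362 -0.363  0.048] [ 0.463 -0.263  0.057]
side pan [ 0.4086 -0.3157  0.0492] [ 0.357 -0.365  0.048] [ 0.448 -0.266  0.057]
[12.76 -4.95  0.77] turn 0.01
[12.76 -4.95  2.95] turn 0.01
at [ 0.2442 -0.5202  0.2306] psi 25.1 t 0.15 w 0.0857 gf 0.0 F [-0.8 -0.9  0.1]
```

Call:
play_rows(
  motion=[
    [2,-1,0,0,85],
    [4,-2,0,0,85],
    [6,-3,0,0,85],
    [7,-4,0,0,85],
    [7,-4,0,0,85],
  ],
  newtons=35,
)

```text
clock: 0.78
position: [0.4251, -0.2641, 0.2311]
ee_rot: [0.0, 0.976, 0.217, 0.0]
contact_force: [1.1, -0.3, -0.2]
width: 0.085
gripper_force: 0.0
```

Call:
play_rows(
  motion=[
    [1.5,-0.3,0,0,85],
    [3,-0.6,0,0,85],
    [4.5,-0.8,0,0,85],
    [5.76,-0.95,0,0,85],
    [5.76,-0.95,0.5,0,85],
  ],
)

```text
clock: 1.4
position: [0.6207, -0.1315, 0.2115]
ee_rot: [0.001, 0.976, 0.22, 0.002]
contact_force: [-0.3, -1.0, -0.7]
width: 0.0849
gripper_force: 0.0
```

```bash
python3 - <<'E'
from h import *
d=shot('wrist','w1.png');W=cloud(d).reshape(-1,3);W=W[~np.isnan(W[:,2])]
s=manip.get_state()
def near(c,r,z0,z1): return W[(W[:,2]>z0)&(W[:,2]<z1)&(np.hypot(W[:,0]-c[0],W[:,1]-c[1])<r)]
S=near((.622,-.124),.025,.14,.153);print('top',len(S),fitc(rim(S,(.622,-.124))).round(4),np.median(S[:,2]))
S=near((.622,-.126),.085,.05,.06);print('tt',len(S),fitc(rim(S,(.622,-.126))).round(4),np.median(S[:,2]))
go((.622,-.124,.2,25),(.622,-.124,.113,25))
E
```

```text
top 1546 [ 0.6233 -0.1243  0.0151] 0.1482613805300118
tt 12074 [ 0.6227 -0.1295  0.0696] 0.0560698343141381
[ 0.2  -0.12  0.19] turn 0.03
[ 0.21 -0.11  2.36] turn 0.03
at [ 0.6169 -0.1318  0.2076] psi 25.3 t 1.45 w 0.0849 gf 0.0 F [-1.6 -0.8 -2.3]
```

View pics/w1.png

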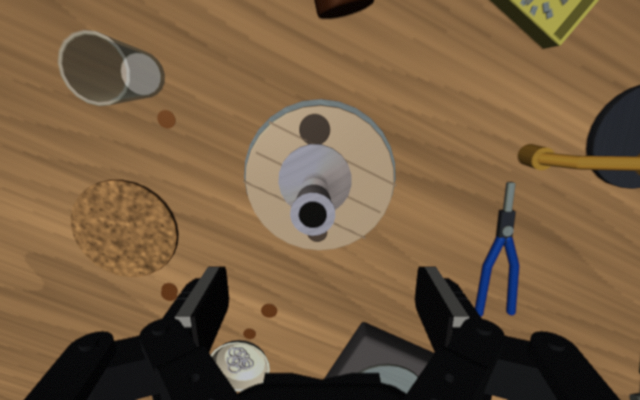

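The wrist view shows the candlestick's black-disc top at (313,213) on the turntable, with fingers open either side, the glass at (110,70), mat at (125,228); the fit agrees with the fixed cameras.

Call:
play_rows(
  motion=[
    [0.1,-0.1,0.6,0,85],
    [0.1,-0.1,0.6,0,85],
    [0.1,-0.1,0.6,0,85],
  ],
)

```text
clock: 1.82
position: [0.6187, -0.1289, 0.188]
ee_rot: [0.0, 0.976, 0.217, 0.0]
contact_force: [-0.5, -0.5, -0.1]
width: 0.0848
gripper_force: 0.0
```

```bash
python3 - <<'E'
from h import *
go((.623,-.1243,.113,25))
E
```

```text
[ 0.15 -0.06  1.88] turn 0.01
at [ 0.6187 -0.1289  0.188 ] psi 25.1 t 1.825 w 0.0848 gf 0.0 F [-0.5 -0.5 -0.1]
```

Call:
play_rows(
  motion=[
    [0.15,-0.06,0.8,0,85],
    [0.15,-0.06,1.5,0,85],
    [0.15,-0.06,1.88,0,85],
    [0.15,-0.06,1.88,0,85],
    [0.15,-0.06,1.88,0,60],
  ],
)

```text
clock: 2.45
position: [0.624, -0.1241, 0.1135]
ee_rot: [0.001, 0.976, 0.218, 0.001]
contact_force: [-0.2, -0.1, 0.5]
width: 0.0694
gripper_force: 0.0
```

Call:
play_rows(
  motion=[
    [0,0,0,0,40],
    [0,0,0,0,30],
    [0,0,0,0,15],
    [0,0,0,0,15],
    [0,0,0,0,15],
  ],
)

```text
clock: 3.08
position: [0.6235, -0.1236, 0.1131]
ee_rot: [0.0, 0.976, 0.218, 0.001]
contact_force: [-1.2, 0.6, 5.5]
width: 0.028
gripper_force: 34.1
```

Call:
play_rows(
  motion=[
    [0,0,0,0,15],
    [0,0,-0.3,0,15],
    [0,0,-0.8,0,15],
    [0,0,-1.8,0,15],
    [0,0,-1.8,0,15],
  ],
)

```text
clock: 3.7
position: [0.6251, -0.1243, 0.1873]
ee_rot: [0.002, 0.976, 0.218, 0.003]
contact_force: [0.6, 0.0, -3.2]
width: 0.0275
gripper_force: 34.7
```

```bash
python3 - <<'E'
from h import *
d=shot('wrist')
import numpy as np
W=cloud(d).reshape(-1,3);W=W[~np.isnan(W[:,2])]
S=W[(W[:,2]>.003)&(W[:,2]<.013)&(np.hypot(W[:,0]-.463,W[:,1]-.045)<.075)];S=S[S[:,2]>.0055];print('mat',len(S),fitc(rim(S,(.463,.045))).round(4))
go((.463,.045,.186,25),(.463,.045,.067,25))
E
```

```text
mat 8706 [0.4638 0.0432 0.0597]
[-1.85 -5.53 -0.04] turn 0.01
[-1.85 -5.53  2.94] turn 0.01
at [ 0.6238 -0.1238  0.1851] psi 25.1 t 3.75 w 0.0274 gf 34.7 F [-0.8  0.6 -3.2]
```

Call:
play_rows(
  motion=[
    [-0.4,-1.1,0,0,15],
    [-0.8,-2.4,0,0,15],
    [-1.3,-3.8,0,0,15],
    [-1.7,-5.0,0,0,15],
    [-1.85,-5.5,0,0,15],
  ],
)

```text
clock: 4.38
position: [0.4585, 0.0458, 0.1823]
ee_rot: [-0.001, 0.976, 0.218, -0.003]
contact_force: [0.9, -0.5, -2.7]
width: 0.0273
gripper_force: 35.0
```

Call:
play_rows(
  motion=[
    [0,0,0.7,0,15],
    [0,0,1.4,0,15],
    [0,0,2.1,0,15],
    [0,0,2.6,0,15],
    [0,0,2.6,0,15],
  ],
)

```text
clock: 5.0
position: [0.461, 0.0439, 0.0779]
ee_rot: [-0.001, 0.976, 0.218, -0.003]
contact_force: [0.8, 0.0, -2.7]
width: 0.0274
gripper_force: 35.0
```

```bash
python3 - <<'E'
from h import *
go((.464,.044,.0645,25))
E
```

```text
[0.07 0.03 0.34] turn 0.01
at [0.461  0.0439 0.0779] psi 25.1 t 5.0 w 0.0274 gf 35.0 F [ 0.8  0.  -2.7]
```

Call:
play_rows(
  motion=[
    [0,0,0.15,0,15],
    [0,0,0.25,0,15],
    [0,0,0.3,0,15],
    [0,0,0.32,0,15],
    [0,0,0.32,0,15],
  ],
)

```text
clock: 5.62
position: [0.4628, 0.0441, 0.0675]
ee_rot: [0.0, 0.976, 0.218, 0.0]
contact_force: [-0.3, -0.3, -2.6]
width: 0.0277
gripper_force: 35.0
```

Call:
play_rows(
  motion=[
    [0,0,0.05,0,15],
    [0,0,0.09,0,15],
    [0,0,0.1,0,15],
    [0,0,0.1,0,15],
  ],
)

```text
clock: 6.12
position: [0.4632, 0.044, 0.0641]
ee_rot: [0.0, 0.976, 0.218, 0.001]
contact_force: [-1.1, 1.1, 4.8]
width: 0.0273
gripper_force: 35.2
```

Contact (4.8 N upward). Release, rise, go over the beaker.

Call:
play_rows(
  motion=[
    [0,0,0,0,40],
    [0,0,0,0,70],
    [0,0,0,0,85],
    [0,0,0,0,85],
    [0,0,-0.5,0,85],
  ],
)

```text
clock: 6.75
position: [0.4613, 0.0441, 0.0823]
ee_rot: [-0.0, 0.976, 0.218, -0.002]
contact_force: [-0.2, 0.1, 0.3]
width: 0.0849
gripper_force: 0.0
```

Call:
play_rows(
  motion=[
    [0,0,-1,0,85],
    [0,0,-2,0,85],
    [0,0,-3,0,85],
    [0,0,-3.2,0,85],
  ],
)

```text
clock: 7.25
position: [0.4643, 0.044, 0.2139]
ee_rot: [0.001, 0.976, 0.218, 0.003]
contact_force: [0.5, -0.2, -0.4]
width: 0.0849
gripper_force: 0.0
```

```bash
python3 - <<'E'
from h import *
go((.41,-.3125,.21,25),(.41,-.3125,.078,25))
E
```

```text
[-5.02  7.49  0.09] turn 0.01
[-5.03  7.48  3.39] turn 0.01
at [0.4643 0.044  0.2139] psi 25.1 t 7.25 w 0.0849 gf 0.0 F [ 0.5 -0.2 -0.4]
```

Call:
play_rows(
  motion=[
    [-0.7,1,0,0,85],
    [-1.5,2.2,0,0,85],
    [-2.3,3.4,0,0,85],
    [-3.1,4.6,0,0,85],
    [-3.9,5.8,0,0,85],
  ],
)

```text
clock: 7.88
position: [0.4189, -0.2335, 0.2101]
ee_rot: [-0.001, 0.976, 0.218, -0.0]
contact_force: [0.9, -0.4, 0.3]
width: 0.085
gripper_force: 0.0
```

Call:
play_rows(
  motion=[
    [-0.7,1,0,0,85],
    [-1.1,1.7,0,0,85],
    [-1.1,1.7,0,0,85],
    [-1.1,1.7,0,0,85],
  ],
)

```text
clock: 8.38
position: [0.4085, -0.3113, 0.2102]
ee_rot: [-0.001, 0.976, 0.218, -0.001]
contact_force: [0.5, 0.6, -0.4]
width: 0.0852
gripper_force: 0.0
```

```bash
python3 - <<'E'
from h import *
d=shot('wrist','w2.png');W=cloud(d).reshape(-1,3);W=W[~np.isnan(W[:,2])]
def near(c,r,z0,z1): return W[(W[:,2]>z0)&(W[:,2]<z1)&(np.hypot(W[:,0]-c[0],W[:,1]-c[1])<r)]
S=near((.41,-.312),.04,.116,.127);print('rim',len(S),fitc(rim(S,(.41,-.312))).round(4),np.median(S[:,2]))
S=near((.41,-.314),.06,.049,.057);print('pan',len(S),fitc(rim(S,(.41,-.314))).round(4),np.median(S[:,2]))
go((.41,-.3125,.21,25),(.41,-.3125,.078,25))
d=shot('side','s2.png');W=cloud(d).reshape(-1,3);W=W[~np.isnan(W[:,2])]
S=near((.463,.044),.03,.093,.104);print('cand',len(S),fitc(rim(S,(.463,.044))).round(4) if len(S)>5 else '',np.median(S[:,2]))
E
```

```text
rim 1135 [ 0.4109 -0.3146  0.0271] 0.12055958649635577
pan 4230 [ 0.4115 -0.3158  0.0496] 0.05104970347837322
[0.01 0.05 0.01] turn 0.02
[0.01 0.05 3.31] turn 0.02
at [ 0.4087 -0.311   0.2105] psi 25.2 t 8.425 w 0.0849 gf 0.0 F [ 0.3 -0.6  0.2]
cand 55 [0.4602 0.0435 0.0129] 0.09927560575346604
```

Call:
play_rows(
  motion=[
    [0,0.1,1,0,85],
    [0,0.1,2,0,85],
    [0,0.1,2.9,0,85],
    [0,0.1,3.3,0,85],
    [0,0.1,3.3,0,85],
  ],
)

```text
clock: 9.1
position: [0.4102, -0.3142, 0.0783]
ee_rot: [-0.001, 0.976, 0.218, -0.001]
contact_force: [0.5, -0.2, 0.8]
width: 0.0851
gripper_force: 0.0
```

Call:
play_rows(
  motion=[
    [0,0,0,0,70],
    [0,0,0,0,60],
    [0,0,0,0,48],
    [0,0,0,0,45],
    [0,0,0,0,45],
  ],
)

```text
clock: 9.72
position: [0.411, -0.3159, 0.0805]
ee_rot: [0.0, 0.976, 0.217, 0.001]
contact_force: [-1.1, 2.0, 6.0]
width: 0.0533
gripper_force: 35.5
```

Call:
play_rows(
  motion=[
    [0,0,-0.1,0,45],
    [0,0,-0.4,0,45],
    [0,0,-1.1,0,45],
    [0,0,-2,0,45],
    [0,0,-2.1,0,45],
  ],
)

```text
clock: 10.35
position: [0.4122, -0.3177, 0.1663]
ee_rot: [0.003, 0.976, 0.218, 0.002]
contact_force: [0.2, 0.7, -1.4]
width: 0.0535
gripper_force: 37.0
```

```bash
python3 - <<'E'
from h import *
go((.6225,-.1285,.165,25),(.6225,-.1285,.083,25))
E
```

```text
[ 6.77 -2.05  0.03] turn 0.01
[ 6.76 -2.06  2.08] turn 0.01
at [ 0.4122 -0.3177  0.1663] psi 25.1 t 10.35 w 0.0535 gf 37.0 F [ 0.2  0.7 -1.4]
```

Call:
play_rows(
  motion=[
    [1,-0.3,0,0,45],
    [2.4,-0.7,0,0,45],
    [3.8,-1.15,0,0,45],
    [5.2,-1.6,0,0,45],
    [6.3,-1.9,0,0,45],
  ],
)

```text
clock: 10.98
position: [0.6075, -0.1381, 0.1621]
ee_rot: [-0.0, 0.976, 0.218, -0.001]
contact_force: [-0.1, -0.7, -1.1]
width: 0.0536
gripper_force: 37.0
```

Call:
play_rows(
  motion=[
    [0.5,-0.1,0,0,45],
    [0.5,-0.1,0.5,0,45],
    [0.5,-0.1,1,0,45],
    [0.5,-0.1,1.4,0,45],
    [0.5,-0.1,1.4,0,45],
  ],
)

```text
clock: 11.6
position: [0.6214, -0.1283, 0.1055]
ee_rot: [-0.001, 0.976, 0.217, -0.002]
contact_force: [0.3, 0.7, -1.6]
width: 0.0534
gripper_force: 37.0
```

```bash
python3 - <<'E'
from h import *
go((.6225,-.1285,.084,25))
d=shot('scene','c3.png');cv2.imwrite('pics/c3c.png',cv2.resize(d['img'][80:340,150:420,::-1],None,fx=2.2,fy=2.2))
E
```

```text
[0.02 0.02 0.54] turn 0.01
at [ 0.6214 -0.1283  0.1055] psi 25.1 t 11.6 w 0.0534 gf 37.0 F [ 0.3  0.7 -1.6]
```

View pics/c3c.png

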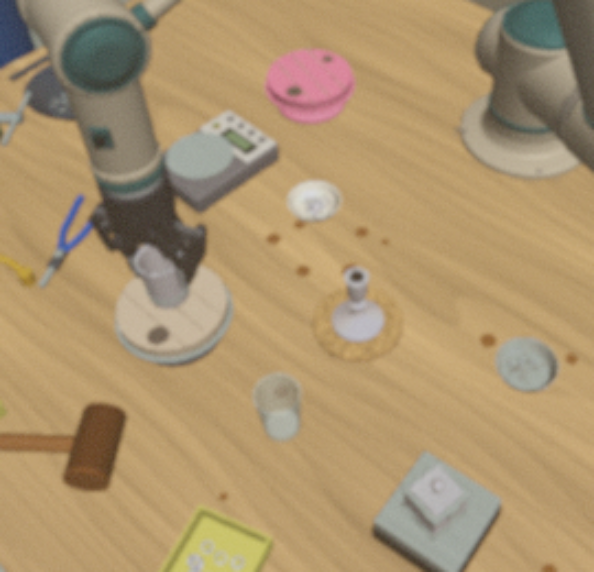

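The crop shows the candlestick upright on the mat at (358,310), the beaker held upright over the turntable at (165,280), and the empty balance pan. Lower it.

Call:
play_rows(
  motion=[
    [0,0,0.2,0,45],
    [0,0,0.35,0,45],
    [0,0,0.43,0,45],
    [0,0,0.47,0,45],
    [0,0,0.47,0,45],
  ],
)

```text
clock: 12.28
position: [0.623, -0.1281, 0.0885]
ee_rot: [0.0, 0.976, 0.218, -0.0]
contact_force: [0.3, -0.2, -0.2]
width: 0.0533
gripper_force: 37.0
```

Call:
play_rows(
  motion=[
    [0,0,0.04,0,45],
    [0,0,0.07,0,45],
    [0,0,0.07,0,45],
  ],
)

```text
clock: 12.65
position: [0.6231, -0.1281, 0.0857]
ee_rot: [0.0, 0.976, 0.218, 0.0]
contact_force: [-0.2, -0.2, -0.7]
width: 0.0535
gripper_force: 37.0
```

Call:
play_rows(
  motion=[
    [0,0,0.03,0,45],
    [0,0,0.05,0,45],
    [0,0,0.05,0,45],
  ],
)

```text
clock: 13.02
position: [0.6233, -0.1279, 0.0855]
ee_rot: [0.0, 0.976, 0.218, 0.001]
contact_force: [-2.2, 2.1, 7.0]
width: 0.0536
gripper_force: 36.7
```

Call:
play_rows(
  motion=[
    [0,0,0,0,62],
    [0,0,0,0,75],
    [0,0,0,0,85],
    [0,0,0,0,85],
    [0,0,-0.4,0,85],
  ],
)

```text
clock: 13.65
position: [0.6219, -0.1278, 0.0988]
ee_rot: [-0.001, 0.976, 0.218, -0.001]
contact_force: [0.3, -0.3, 0.2]
width: 0.0847
gripper_force: 0.0
```

Call:
play_rows(
  motion=[
    [0,0,-1,0,85],
    [0,0,-2,0,85],
    [0,0,-3,0,85],
    [0.6,-1.4,-3,-1,85],
    [1.2,-2.8,-3,-2,85],
  ],
)

```text
clock: 14.28
position: [0.6195, -0.0057, 0.2219]
ee_rot: [0.001, 0.923, 0.385, 0.002]
contact_force: [1.3, 0.5, -0.0]
width: 0.0848
gripper_force: 0.0
```

```bash
python3 - <<'E'
from h import *
go((.611,.285,.21,80))
E
```

```text
[ 5.02 -5.26  0.3 ] turn -3.47
at [ 0.6195 -0.0057  0.2219] psi 45.3 t 14.275 w 0.0848 gf 0.0 F [ 1.3  0.5 -0. ]
```

Call:
play_rows(
  motion=[
    [1,-1.1,0,-0.9,85],
    [2.1,-2.2,0,-1.8,85],
    [3.2,-3.3,0,-2.7,85],
    [4.3,-4.4,0,-3.5,85],
    [5,-5.2,0,-3.5,85],
  ],
)

```text
clock: 14.9
position: [0.6123, 0.2852, 0.221]
ee_rot: [0.0, 0.764, 0.645, 0.001]
contact_force: [0.2, -0.9, -0.2]
width: 0.0851
gripper_force: 0.0
```

Call:
play_rows(
  motion=[
    [0,0,0,0,85],
    [0,0,0,0,85],
  ],
)

```text
clock: 15.15
position: [0.6126, 0.2818, 0.2204]
ee_rot: [0.001, 0.765, 0.644, 0.0]
contact_force: [0.5, -0.0, -0.2]
width: 0.085
gripper_force: 0.0
```

```bash
python3 - <<'E'
from h import *
d=shot('wrist','w4.png');W=cloud(d).reshape(-1,3);W=W[~np.isnan(W[:,2])]
def near(c,r,z0,z1): return W[(W[:,2]>z0)&(W[:,2]<z1)&(np.hypot(W[:,0]-c[0],W[:,1]-c[1])<r)]
for k,c,r,z0,z1 in(('lid',(.611,.285),.045,.079,.088),('knob',(.611,.285),.02,.096,.11),('block',(.608,.29),.085,.041,.049)):
    S=near(c,r,z0,z1);print(k,len(S),[np.round(a,4) for a in cv2.minAreaRect(S[:,:2].astype(np.float32))])
go((.611,.285,.2,80),(.611,.285,.049,80))
E
```

```text
lid 2968 [array([0.6127, 0.2864]), array([0.0532, 0.0513]), np.float64(79.8226)]
knob 187 [array([0.6125, 0.2853]), array([0.0124, 0.0119]), np.float64(32.0891)]
block 6493 [array([0.6117, 0.2897]), array([0.0999, 0.1001]), np.float64(5.3083)]
[ 0.09 -0.06  0.51] turn 0.01
[ 0.09 -0.06  4.28] turn 0.01
at [0.6127 0.2811 0.2203] psi 80.1 t 15.2 w 0.0844 gf 0.0 F [-0.4 -0.1 -0.3]
```

View pics/w4.png

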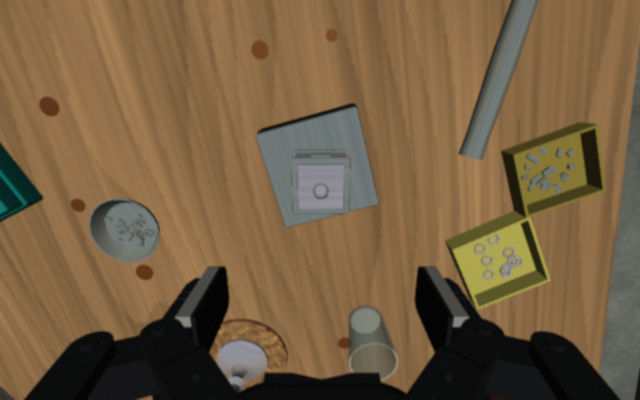

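The wrist view shows the box square to the fingers at (320,188) on the block, with the glass (370,345) and scrap pan (125,230) clear of the descent.

Call:
play_rows(
  motion=[
    [0.1,-0.04,1,0,85],
    [0.1,-0.04,2.2,0,85],
    [0.1,-0.04,3.3,0,85],
    [0.1,-0.04,4,0,85],
    [0.1,-0.04,4.2,0,85],
  ],
)

```text
clock: 15.82
position: [0.6108, 0.2842, 0.0499]
ee_rot: [-0.0, 0.766, 0.643, -0.002]
contact_force: [0.5, -0.6, 0.1]
width: 0.0854
gripper_force: 0.0
```

Call:
play_rows(
  motion=[
    [0,0,0.05,0,85],
    [0,0,0.05,0,70],
    [0,0,0.05,0,55],
    [0,0,0.05,0,42],
    [0,0,0.05,0,42],
  ],
  newtons=45,
)

```text
clock: 16.45
position: [0.6125, 0.2866, 0.0512]
ee_rot: [0.001, 0.765, 0.644, 0.001]
contact_force: [0.1, -0.9, 5.7]
width: 0.0501
gripper_force: 46.2
```

Call:
play_rows(
  motion=[
    [0,0,0,0,42],
    [0,0,0,0,42],
  ],
)

```text
clock: 16.7
position: [0.6125, 0.2866, 0.0512]
ee_rot: [0.001, 0.765, 0.644, 0.001]
contact_force: [0.8, -1.1, 5.5]
width: 0.0499
gripper_force: 46.2
```

Call:
play_rows(
  motion=[
    [0,0,-0.1,0,42],
    [0,0,-0.4,0,42],
    [0,0,-1.2,0,42],
    [0,0,-2.2,0,42],
    [0,0,-3,0,42],
  ],
)

```text
clock: 17.32
position: [0.6117, 0.2866, 0.1715]
ee_rot: [0.0, 0.765, 0.644, 0.0]
contact_force: [0.4, 0.5, -2.7]
width: 0.0497
gripper_force: 47.4
```

```bash
python3 - <<'E'
from h import *
go((.5,.16,.171,80),(.4,-.1,.171,80),(.411,-.315,.171,80))
d=shot('side');cv2.imwrite('pics/s5.png',cv2.resize(d['img'][90:300,180:460,::-1],None,fx=2.2,fy=2.2))
E
```

```text
[-3.59 -2.21  0.01] turn 0.01
[-1.043e+01 -3.560e+00  1.000e-02] turn 0.01
[-15.68  -2.37   0.  ] turn 0.01
at [0.6117 0.2866 0.1715] psi 80.1 t 17.325 w 0.0497 gf 47.4 F [ 0.4  0.5 -2.7]
```

View pics/s5.png

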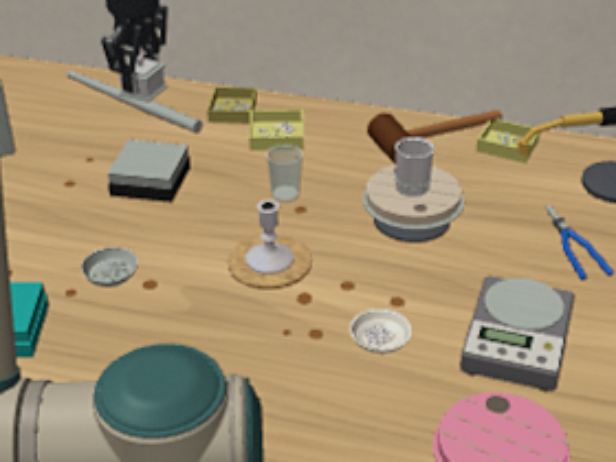

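The side crop shows the box held upright over the block (150,75), beaker standing on the turntable (413,165), candlestick on the mat (268,240), and clutter in place.

Call:
play_rows(
  motion=[
    [-0.8,-0.1,0,0,42],
    [-2,-0.3,0,0,42],
    [-3.4,-0.5,0,0,42],
    [-4.8,-0.7,0,0,42],
    [-6.2,-0.9,0,0,42],
  ],
)

```text
clock: 18.0
position: [0.5325, 0.0467, 0.1692]
ee_rot: [-0.0, 0.765, 0.644, -0.0]
contact_force: [0.6, -0.8, -2.3]
width: 0.0498
gripper_force: 47.4
```

Call:
play_rows(
  motion=[
    [-1.4,-0.2,0,0,42],
    [-2.8,-0.4,0,0,42],
    [-4.2,-0.6,0,0,42],
    [-5.6,-0.8,0,0,42],
    [-6.9,-1,0,0,42],
  ],
)

```text
clock: 18.62
position: [0.446, -0.2184, 0.1694]
ee_rot: [-0.0, 0.765, 0.644, -0.0]
contact_force: [0.6, 0.2, -1.7]
width: 0.0501
gripper_force: 47.4
```

Call:
play_rows(
  motion=[
    [-1.2,-0.2,0,0,42],
    [-2.1,-0.4,0,0,42],
    [-2.5,-0.45,0,0,42],
    [-2.5,-0.45,0,0,42],
    [-2.5,-0.45,0,0,42],
  ],
)

```text
clock: 19.25
position: [0.4124, -0.3108, 0.1695]
ee_rot: [-0.001, 0.765, 0.644, 0.0]
contact_force: [-0.2, -0.4, -3.3]
width: 0.0502
gripper_force: 47.4
```

```bash
python3 - <<'E'
from h import *
go((.411,-.315,.171,80),(.411,-.315,.06,80))
E
```

```text
[-0.11 -0.02 -0.04] turn 0.02
[-0.11 -0.02  2.74] turn 0.02
at [ 0.4124 -0.3108  0.1695] psi 80.2 t 19.25 w 0.0502 gf 47.4 F [-0.2 -0.4 -3.3]
```

Call:
play_rows(
  motion=[
    [-0.1,0,0.7,0,42],
    [-0.1,0,1.4,0,42],
    [-0.1,0,2,0,42],
    [-0.1,0,2.4,0,42],
    [-0.1,0,2.5,0,42],
  ],
)

```text
clock: 19.88
position: [0.4114, -0.3143, 0.0688]
ee_rot: [-0.001, 0.765, 0.644, 0.0]
contact_force: [-0.2, 0.1, -2.1]
width: 0.0499
gripper_force: 47.4
```

Call:
play_rows(
  motion=[
    [0,0,0,0,42],
    [0,0,0.07,0,42],
    [0,0,0.12,0,42],
    [0,0,0.12,0,42],
  ],
)

```text
clock: 20.38
position: [0.4114, -0.3163, 0.065]
ee_rot: [0.0, 0.765, 0.644, -0.0]
contact_force: [-0.5, -0.1, -2.9]
width: 0.0499
gripper_force: 47.4
```

Call:
play_rows(
  motion=[
    [0,0,0.05,0,42],
    [0,0,0.09,0,42],
    [0,0,0.11,0,42],
    [0,0,0.11,0,42],
  ],
)

```text
clock: 20.88
position: [0.4114, -0.3162, 0.0604]
ee_rot: [-0.0, 0.765, 0.644, -0.0]
contact_force: [-0.4, -0.1, -2.3]
width: 0.0502
gripper_force: 47.4
```

Call:
play_rows(
  motion=[
    [0,0,0.02,0,42],
    [0,0,0.03,0,42],
    [0,0,0.03,0,42],
  ],
)

```text
clock: 21.25
position: [0.4115, -0.3162, 0.0593]
ee_rot: [0.0, 0.765, 0.644, -0.0]
contact_force: [-0.1, 1.1, -2.6]
width: 0.0498
gripper_force: 47.4
```

Call:
play_rows(
  motion=[
    [0,0,0.02,0,42],
    [0,0,0.03,0,42],
    [0,0,0.03,0,42],
  ],
)

```text
clock: 21.62
position: [0.4115, -0.3163, 0.0583]
ee_rot: [0.0, 0.765, 0.644, -0.0]
contact_force: [-0.3, 0.0, -0.1]
width: 0.0498
gripper_force: 47.5
```

```bash
python3 -c "
from h import *
go((.411,-.315,.058,80))"
```

```text
[ 0.03 -0.02  0.01] turn 0.01
at [ 0.4115 -0.3163  0.0583] psi 80.1 t 21.625 w 0.0498 gf 47.5 F [-0.3  0.  -0.1]
```

Call:
play_rows(
  motion=[
    [0,0,0.01,0,42],
    [0,0,0.01,0,55],
    [0,0,0.01,0,70],
    [0,0,0.01,0,85],
    [0,0,0,0,85],
  ],
)

```text
clock: 22.25
position: [0.4115, -0.3163, 0.0581]
ee_rot: [0.0, 0.765, 0.644, -0.0]
contact_force: [0.4, 0.6, -0.2]
width: 0.0845
gripper_force: 0.0
```

Call:
play_rows(
  motion=[
    [0,0,-0.4,0,85],
    [0,0,-1.4,0,85],
    [0,0,-2.6,0,85],
    [0,0,-3.5,0,85],
    [0,0,-3.5,0,85],
  ],
  newtons=35,
)

```text
clock: 22.88
position: [0.413, -0.3177, 0.2013]
ee_rot: [0.004, 0.765, 0.644, 0.0]
contact_force: [0.5, 0.6, 0.9]
width: 0.0845
gripper_force: 0.0
```

```bash
python3 - <<'E'
from h import *
d=shot('wrist');W=cloud(d).reshape(-1,3);W=W[~np.isnan(W[:,2])]
def near(c,r,z0,z1): return W[(W[:,2]>z0)&(W[:,2]<z1)&(np.hypot(W[:,0]-c[0],W[:,1]-c[1])<r)]
S=near((.411,-.315),.045,.086,.095);print('lid',len(S),[np.round(a,4) for a in cv2.minAreaRect(S[:,:2].astype(np.float32))],np.median(S[:,2]))
S=near((.411,-.315),.06,.048,.057);print('pan',fitc(rim(S,(.411,-.315))).round(4))
go((.4632,.044,.198,80))
E
```

```text
lid 3523 [array([ 0.4116, -0.3168]), array([0.0538, 0.051 ]), np.float64(80.1286)] 0.0931996598544106
pan [ 0.4112 -0.3156  0.0496]
[ 9.1  -0.28  0.01] turn 0.01
at [ 0.4119 -0.3167  0.1992] psi 80.1 t 22.925 w 0.0851 gf 0.0 F [-0.4  0.8 -0.1]
```

Call:
play_rows(
  motion=[
    [1,0,0,0,85],
    [2.4,-0.1,0,0,85],
    [3.8,-0.1,0,0,85],
    [5.2,-0.2,0,0,85],
    [6.6,-0.2,0,0,85],
  ],
)

```text
clock: 23.55
position: [0.4475, -0.0528, 0.1964]
ee_rot: [-0.001, 0.765, 0.644, -0.001]
contact_force: [1.0, -0.1, -0.3]
width: 0.0852
gripper_force: 0.0
```

Call:
play_rows(
  motion=[
    [1.3,-0.05,0,0,85],
    [2.3,-0.08,0,0,85],
    [2.5,-0.08,0,0,85],
    [2.5,-0.08,0,0,85],
    [2.5,-0.08,0,0,85],
  ],
)

```text
clock: 24.18
position: [0.4624, 0.0432, 0.1975]
ee_rot: [-0.0, 0.766, 0.643, -0.001]
contact_force: [-0.4, 0.4, 0.7]
width: 0.0853
gripper_force: 0.0
```

```bash
python3 - <<'E'
from h import *
d=shot('wrist');W=cloud(d).reshape(-1,3);W=W[~np.isnan(W[:,2])]
S=W[(W[:,2]>.09)&(W[:,2]<.106)&(np.hypot(W[:,0]-.463,W[:,1]-.044)<.03)];print('top',len(S),fitc(rim(S,(.463,.044))).round(4),np.median(S[:,2]))
go((.463,.044,.064,80))
E
```

```text
top 1164 [0.463  0.0433 0.015 ] 0.09921723237668018
[0.03 0.01 3.34] turn 0.01
at [0.4625 0.0431 0.1977] psi 80.1 t 24.225 w 0.0852 gf 0.0 F [ 0.6  0.9 -0. ]
```

Call:
play_rows(
  motion=[
    [0,0,1,0,85],
    [0,0,2,0,85],
    [0,0,2.9,0,85],
    [0,0,3.3,0,85],
    [0,0,3.3,0,70],
  ],
)

```text
clock: 24.85
position: [0.4617, 0.0433, 0.065]
ee_rot: [-0.001, 0.766, 0.643, -0.001]
contact_force: [0.3, -0.0, -0.3]
width: 0.0704
gripper_force: 0.0
```

Call:
play_rows(
  motion=[
    [0,0,0,0,45],
    [0,0,0,0,30],
    [0,0,0,0,15],
    [0,0,0,0,15],
    [0,0,0,0,15],
  ],
)

```text
clock: 25.48
position: [0.463, 0.0442, 0.067]
ee_rot: [0.001, 0.765, 0.644, 0.0]
contact_force: [-1.3, -0.9, 6.7]
width: 0.0277
gripper_force: 34.0
```

Call:
play_rows(
  motion=[
    [0,0,0,0,15],
    [0,0,-0.4,0,15],
    [0,0,-1.4,0,15],
    [0,0,-2.5,0,15],
    [0,0,-3,0,15],
  ],
)

```text
clock: 26.1
position: [0.4638, 0.0444, 0.1883]
ee_rot: [0.001, 0.765, 0.644, 0.001]
contact_force: [-0.2, -0.4, -3.7]
width: 0.0274
gripper_force: 34.8
```

```bash
python3 -c "
from h import *
go((.611,.29,.185,80),(.611,.29,.103,80))"
```

```text
[6.68 2.58 0.09] turn 0.02
[6.68 2.57 2.14] turn 0.02
at [0.4638 0.0444 0.1883] psi 80.2 t 26.1 w 0.0274 gf 34.8 F [-0.2 -0.4 -3.7]
```

Call:
play_rows(
  motion=[
    [0.9,0.4,0,0,15],
    [2.2,0.9,0,0,15],
    [3.6,1.4,0,0,15],
    [5,1.95,0,0,15],
    [6.1,2.4,0,0,15],
  ],
)

```text
clock: 26.72
position: [0.5997, 0.2707, 0.1851]
ee_rot: [-0.0, 0.765, 0.644, -0.0]
contact_force: [0.7, 0.3, -2.7]
width: 0.0277
gripper_force: 34.9
```

Call:
play_rows(
  motion=[
    [0.6,0.2,0,0,15],
    [0.6,0.2,0.4,0,15],
    [0.6,0.2,0.9,0,15],
    [0.6,0.2,1.4,0,15],
    [0.6,0.2,1.6,0,15],
  ],
)

```text
clock: 27.35
position: [0.6088, 0.2887, 0.1194]
ee_rot: [-0.001, 0.765, 0.644, -0.003]
contact_force: [-0.4, 0.1, -3.0]
width: 0.0274
gripper_force: 34.9
```

Call:
play_rows(
  motion=[
    [0,0,0,0,15],
    [0,0,0,0,15],
  ],
)

```text
clock: 27.6
position: [0.6115, 0.2903, 0.1229]
ee_rot: [0.0, 0.765, 0.644, 0.001]
contact_force: [-0.1, 0.5, -2.1]
width: 0.028
gripper_force: 34.9
```

```bash
python3 - <<'E'
from h import *
go((.611,.29,.103,80))
d=shot('wrist');W=cloud(d).reshape(-1,3);W=W[~np.isnan(W[:,2])]
S=W[(W[:,2]>.041)&(W[:,2]<.049)&(np.hypot(W[:,0]-.61,W[:,1]-.29)<.085)];print('block',len(S),[np.round(a,4) for a in cv2.minAreaRect(S[:,:2].astype(np.float32))])
E
```

```text
[-0.01 -0.01  0.5 ] turn 0.01
at [0.6115 0.2903 0.1229] psi 80.1 t 27.6 w 0.028 gf 34.9 F [-0.1  0.5 -2.1]
block 9487 [array([0.6116, 0.2896]), array([0.1001, 0.1003]), np.float64(5.2481)]
```

Call:
play_rows(
  motion=[
    [0,0,0.15,0,15],
    [0,0,0.28,0,15],
    [0,0,0.38,0,15],
    [0,0,0.43,0,15],
    [0,0,0.43,0,15],
  ],
)

```text
clock: 28.28
position: [0.611, 0.2906, 0.105]
ee_rot: [-0.0, 0.765, 0.644, 0.0]
contact_force: [-0.6, -0.9, -2.8]
width: 0.0274
gripper_force: 34.9
```

Call:
play_rows(
  motion=[
    [0,0,0.03,0,15],
    [0,0,0.05,0,15],
    [0,0,0.05,0,15],
  ],
)

```text
clock: 28.65
position: [0.6112, 0.2904, 0.1047]
ee_rot: [0.0, 0.765, 0.644, 0.0]
contact_force: [-3.1, -1.9, 6.2]
width: 0.0278
gripper_force: 35.1
```

Contact. Release, rise and look.

Call:
play_rows(
  motion=[
    [0,0,-0.03,0,30],
    [0,0,-0.03,0,50],
    [0,0,-0.03,0,70],
    [0,0,-0.03,0,85],
    [0,0,-0.03,0,85],
  ],
)

```text
clock: 29.28
position: [0.6112, 0.2906, 0.1039]
ee_rot: [0.0, 0.765, 0.644, -0.0]
contact_force: [0.1, 0.2, 0.6]
width: 0.0849
gripper_force: 0.0
```

Call:
play_rows(
  motion=[
    [0,0,-0.4,0,85],
    [0,0,-1.4,0,85],
    [0,0,-2.6,0,85],
    [0,0,-3.3,0,85],
    [0,0,-3.3,0,85],
  ],
)

```text
clock: 29.9
position: [0.6127, 0.2912, 0.2405]
ee_rot: [0.001, 0.765, 0.644, 0.004]
contact_force: [0.0, 0.0, -0.4]
width: 0.085
gripper_force: 0.0
```

```bash
python3 - <<'E'
from h import *
d=shot('wrist');W=cloud(d).reshape(-1,3);W=W[~np.isnan(W[:,2])]
S=W[(W[:,2]>.128)&(W[:,2]<.142)&(np.hypot(W[:,0]-.611,W[:,1]-.29)<.03)];print('top',len(S),fitc(rim(S,(.611,.29))).round(4),np.median(S[:,2]))
for n in('scene','side'):
    d=shot(n);np.savez(n+'9.npz',**d);W=cloud(d).reshape(-1,3);W=W[~np.isnan(W[:,2])]
    for k,c,r,a,b in(('beaker',(.623,-.128),.04,.12,.132),('tt',(.623,-.128),.08,.052,.062)):
        S=W[(W[:,2]>a)&(W[:,2]<b)&(np.hypot(W[:,0]-c[0],W[:,1]-c[1])<r)];print(n,k,len(S),fitc(rim(S,c)).round(4))
    u=(170,70,400,350) if n=='scene' else (190,90,470,330)
    cv2.imwrite('pics/f%s.png'%n,cv2.resize(d['img'][u[1]:u[3],u[0]:u[2],::-1],None,fx=2,fy=2))
go((.611,.29,.2,80))
E
```

```text
top 1100 [0.6098 0.2881 0.015 ] 0.13629523478842126
scene beaker 112 [ 0.6229 -0.126   0.0267]
scene tt 1149 [ 0.623  -0.1279  0.0694]
side beaker 77 [ 0.6207 -0.1273  0.0272]
side tt 633 [ 0.6191 -0.129   0.0698]
[-0.    0.02  0.88] turn 0.01
at [0.6104 0.2903 0.2351] psi 80.1 t 30.05 w 0.085 gf 0.0 F [-0.1 -1.1 -0.2]
```

View pics/fscene.png

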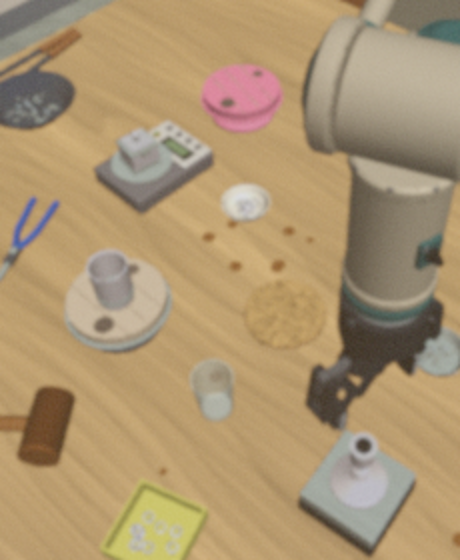

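View pics/fside.png

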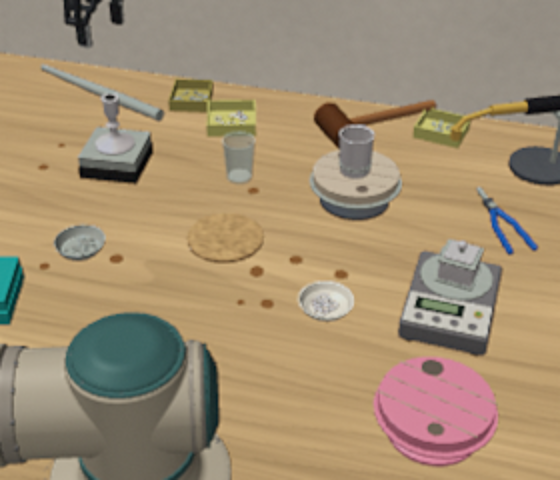

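Both views show the box upright on the balance pan (side 460,265), the beaker upright on the turntable (356,150), the candlestick upright on the block (112,125), the mat empty and the clutter unmoved. The gripper is clear of everything.

Call:
play_rows(
  motion=[
    [0,0,-0.5,0,85],
    [0,0,-0.5,0,85],
    [0,0,-0.5,0,85],
    [0,0,-0.5,0,85],
  ],
)

```text
clock: 30.55
position: [0.6106, 0.2904, 0.2547]
ee_rot: [-0.0, 0.765, 0.644, -0.001]
contact_force: [0.5, -0.6, -0.5]
width: 0.0851
gripper_force: 0.0
```

```bash
python3 -c "
from rig import manip
print(manip.sign_off())"
```

```text
the job is handed in; nothing more can be done
None
```

The job is handed in at about 31 s of the 131 s allowed: the beaker is on the turntable, the candlestick on the block and the box on the balance, all upright and within about 2 mm of centre by my measurements, with the dish, scrap pan and glass untouched.

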